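# Flip the stop down and seat the vial block against it

### The job

Flip the hinged stop of the aluminium rail fully down across the channel, then slide the vial block along the channel until it sits against the stop's screw head. Feel for the contact: press the block home firmly for a moment, but gently enough not to strain the stop, and leave it touching the screw. Keep the block on the channel's floor with its vials standing, and leave the other things on the desk where they are.

Things in the scene. Friction and masses are not known exactly. Their poses are not given: they have to be found in the camera images.
- rail: Positioning rail of aluminium on a dark steel base, fixed on the desk: base plate 96 x 350 x 10 mm with a channel 48 mm wide along the rail's y axis, its floor 10 mm above the desk. Origin on the channel's centre line, half-way along, at desk height; +x points to the fence (far side from the robot), +y to the end (robot's left) where the block waits.
- fence_top (a point): Middle of the fence's top edge, 40 mm above the desk. The fence is 10 mm thick (x = +24 to +34 mm of the rail) and runs the rail's length; the low lip on the near side (x = -24 to -32 mm) rises to 18 mm.
- flip_stop: Dark steel bracket of the flip stop, fixed on the fence (its place along the rail varies), axes as the rail's. Origin on the channel's centre line at desk height, level with the middle of the flag's blade. The bracket fills x = +22 to +69 mm, y = -25 to +25 mm, up to 62 mm above the desk.
- stop_hinge (a point): Point on the flag's hinge axis, which runs parallel to the rail's y, 54 mm above the desk and 47 mm to the +x side of the bracket's origin. The flag is an aluminium bar 82 mm long from here, 26 mm wide, 6 mm thick. Fully down it spans the channel level, its top 57 mm above the desk. Keep force from the robot on the stop under 30 N.
- blade_face (a point): On the flag's blade (8 mm thick, 30 to 64 mm from the hinge axis, standing out 41 mm from the bar, hanging in the channel when down): where the screw leaves its face that looks to the block. The screw's flat head, 12 mm wide, ends 8 to 29 mm out from here along +y: set differently each time, not measured. It does not yield: keep the force of the block on it under 15 N.
- stop_flag (a joint): Angle of the flag, rad: 0 = upright, negative = leaning back away from the robot (to -0.3), positive = folding toward the robot, 1.571 = fully down against its end stop. The hinge is stiff (0.12 N m friction, about 1.5 N at the bar's end) and stays where it is left.
- flag_end (a point): Middle of the flag's free end, 82 mm from the hinge axis.
- block_center (a point): Centre of the vial block, a white block 44 x 88 x 22 mm (x, y, z; 120 g, varying) standing in the channel with 2 mm play at each side; its long axis y lies along the rail. 11 mm above the channel's floor. Three 11 x 32 mm vials stand in its holes and rise 15 mm above its top.
- block_front (a point): Middle of the block's end face that looks toward the stop (44 mm from its centre along the block's -y). The opposite end face is the one to push.
- vial_a_center (a point): Centre of a small capped vial, 11 mm in diameter, 32 mm tall, standing in the block. Its own z axis points up.
- vial_b_center (a point): Centre of a small capped vial, 11 mm in diameter, 32 mm tall, standing in the block. Its own z axis points up.
- vial_c_center (a point): Centre of a small capped vial, 11 mm in diameter, 32 mm tall, standing in the block. Its own z axis points up.
- slide_case: Flat plastic case 34 x 88 x 12 mm lying behind the rail's fence; bystander. Origin at the centre of its underside.
- tape_roll: Roll of tape, 80 mm in diameter, 19 mm high, lying in front of the rail; bystander. Origin at the centre of its underside.
- septa_box: Small box 55 x 55 x 24 mm to the left of the rail; bystander. Origin at the centre of its underside.
- flask: Glass flask with a long neck, 61 mm wide, 205 mm tall, to the right of the rail; bystander. Origin at the centre of its underside.
- beaker: Small beaker 40 mm wide, 45 mm tall, to the right of the rail; bystander. Origin at the centre of its underside.
Things that resemble listed ones, but are neither listed nor needed, are in the scene too. What is shaped like the part that bears block_center but orange or pink is not meant.

How it is judged:
On the way, in this order (a step that is already met when the one before it is completed fails the run):
1. the stop is flipped fully down across the channel (value of joint stop_flag above 1.5 rad), for 0.2 s.
2. the block is pressed firmly (over 4 N) against the stop (value of joint stop_flag above 1.5 rad and contact force between block and flip_stop above 4 N), for 0.25 s.
At the end, for the whole second after the job is handed in: The flag is fully down (over 1.50 rad), the block stands at rest on the channel's floor with its front face touching the screw head (gap under 2.5 mm), and the vials stand in it (value of joint stop_flag above 1.5 rad and y of block_front in the frame of screw_tip between -0.002 and 0.0025 m and z of block_center in the frame of rail below 0.024 m and x of block_center in the frame of rail between -0.004 and 0.004 m and linear speed of block below 0.01 m/s and angle between each of vial_a_center, vial_b_center, vial_c_center's own z axis and vertical below 0.3 rad).
It fails at once if the block is rammed against the stop (over 15 N) (contact force between block and flip_stop above 15 N).
It fails at once if the robot strains the stop (over 30 N) (contact force between the arm and flip_stop above 30 N).
It fails at once if the block is lifted off the channel's floor (over 8 mm) (z of block_center in the frame of rail above 0.029 m).
It fails at once if a vial is tipped over (angle between any of vial_a_center, vial_b_center, vial_c_center's own z axis and vertical above 0.6 rad).
It fails at once if a bystander is moved more than 20 mm (distance of any of slide_case, tape_roll, septa_box, flask, beaker from where it was at the start of the episode above 0.02 m).
It also fails if it takes over 64 s, if anything falls off the work surface, if the arm or the gripper's body presses on something with over 40 N, if the wrist force passes 120 N, or if a joint passes its speed limit or range.

### The arm

A 6-joint arm with a two-finger parallel gripper is mounted at the origin on a cart in front of the work surface, level with it; the furniture and walls round the work are solid. World frame = base frame: x ahead of the robot, y to its left, z up, the work surface at z = 0. Lengths are in m, angles in rad, forces in N, time in s.
With the tool pointing down it reaches from about 0.325 to 0.9 m from the base axis. Payload 6.1 kg.
Tool frame: the origin (TCP) lies on the centre line of the jaws, within the pads' length; the fingertips stand robot.nose_length ahead of it and the grasp point (between the pads) lies 6 mm ahead of it (robot.nose_length is the distance from the TCP to the fingertips, in m); z points along the fingers, y is the line along which they close (so a half turn about z gives the same grasp; the last joint's range is limited). The gripper opens to 85 mm and grips with 20 to 120 N. Pads are 22 mm wide; open, the fingers measure 114 mm over their backs; the gripper's body (76 mm by 85 mm) begins 54 mm behind the grasp point. The pads swing forward as they close: fully open they stand 13 mm farther back than shut.
Start: joints at [1.11, 0.22, 1.526, -0, 1.395, -0.126], TCP at [0.205, 0.59, 0.256] pointing down, gripper open.
Joint ranges: [-2.98, 2.98], [-0.91, 2.08], [0.09, 2.57], [-1.24, 4.39], [0.2, 2.65], [-2.68, 2.68]. Speed limits (rad/s): [2.57, 2.57, 3.01, 3.14, 3.14, 3.14].

### API

Orientations are given as a rotation vector (axis times angle).
In Python, from station import robot gives the robot as it stands.
- The arm moves only by the tool carry_out, never from a script. Its argument "steps" is a list that holds one entry, the list of rows, each a list of 5 numbers: the shift along the world's x, y, z in m, then the turn about the world's z in degrees, then the finger opening in m, from 0 to 0.0854. A call has 1 to 5 rows; each row is the pose to reach, as a shift and turn from the pose commanded when the call began; what a row does not reach only later rows make up. A row lasts 1/10 s, in which the tool goes at most 50 mm and 8.59 degrees, less where a joint would pass 70% of its speed; a pose out of reach is approached as far as the arm can. A call with a gripper value outside its range is refused whole. The fingers move at their own pace and stop on an object; the grip force is fixed at half the most. Time passes only in rows, so rows that repeat a pose let the fingers close. It gives the time, the measured TCP pose, the force, the opening and the grip force at its end, in the units of the state.
- robot.state(): the state, without advancing time (a new reading comes with each control period).
- robot.get_image(name): name is "side" or "top" or "wrist"; returns the picture (480x640x3 uint8, blue, green, red); there is no depth.
- robot.calibration(name): a dict with "camera_matrix" (3x3 intrinsics, pixels), "rvec" (rotation vector, rad) and "tvec" (3), from world to camera coordinates, as OpenCV has them; the wrist camera has in their place "T_tool_cam" (4x4, takes a point from camera to tool coordinates, whose origin is the TCP and whose axes are the flange's). Camera axes: x right, y down, z forward; pixel columns grow to the right and rows downward; lengths in m; the calibration is good to about 2 mm. A picture is of the moment at which its call begins: read the wrist's pose just before it. calibration takes no time and is no camera call.
- robot.job_done(): hands the job in; it is judged then, once.
The state is a dict: "time_s": time; "q": joint angles; "dq": joint speeds; "effort": joint torques, N m; "ee_pos": TCP position; "tool_rot": TCP orientation; "force": force on the tool from outside, world axes, zero at the start; "ft_torque": the same for the moment, N m; "opening": finger opening in m; "grip_force": force on a finger pad.
Only numpy, scipy, OpenCV 4.12 (cv2) and the standard library are available. Lean on these libraries where they do the work, as an engineer would, in place of code of your own. Each camera call takes 0.05 s, during which the arm holds its last target. There are 200 camera calls.

## Working session

There is one attempt and no reset: what is moved stays moved. The work goes in short steps, Python scripts to look and compute and a tool call to move; the robot and the scene stay as the last step left them, time stands still between calls to the robot, and variables do not carry over. Pictures are saved under pics/ and viewed, at most 10 in all, crops included, and the job is handed in when it is done.

Besides the shell and the picture viewer there is one more tool, called after "Call:" by a JSON object that holds its "fn" and its "kwargs". carry_out: Moves the arm, as the interface text tells. Its arguments: {"type":"object","properties":{"steps":{"type":"array"}},"required":["steps"]}

```bash
mkdir -p pics; ls; python3 - <<'E'
from station import robot
import cv2
s=robot.state();print(s['time_s'],s['ee_pos'],s['tool_rot'],s['force'],s['opening'],robot.nose_length)
for n in('top','side'):
    cv2.imwrite(f'pics/{n}0.png',robot.get_image(n));c=robot.calibration(n);print(n,c)
E
```

```text
pics
0.0 [0.20510601 0.5897973  0.25519435] [-5.23309799e-01 -3.09712104e+00  2.95592354e-03] [ 0.41510742 -0.795753    0.19676489] 0.08526930803307528 0.025
top {'camera_matrix': array([[617.75643913,   0.        , 322.5045826 ],
       [  0.        , 617.75643913, 246.25878923],
       [  0.        ,   0.        ,   1.        ]]), 'rvec': array([ 2.1257915 , -2.14882222,  0.15996764]), 'tvec': array([0.08716625, 0.51108649, 1.49524161])}
side {'camera_matrix': array([[473.11604127,   0.        , 317.07596486],
       [  0.        , 473.11604127, 240.8608131 ],
       [  0.        ,   0.        ,   1.        ]]), 'rvec': array([ 2.31552133, -1.30971131,  0.35316309]), 'tvec': array([-0.2071062 ,  0.44258021,  1.02022544])}
```

View pics/top0.png

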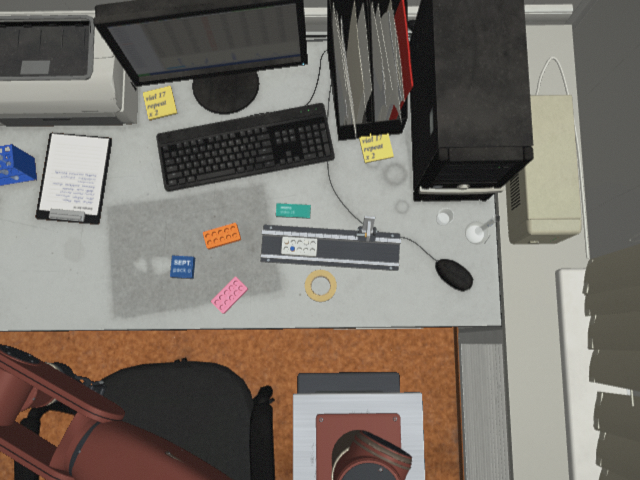

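View pics/side0.png

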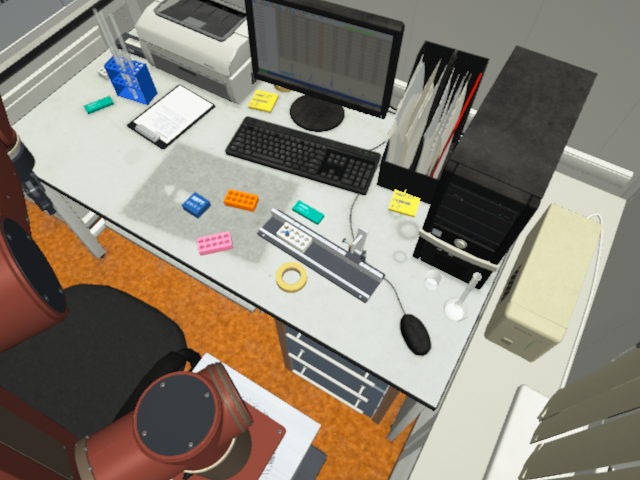

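The top view shows the rail at about (262..400, 225..270), the white block at (299,246), and the flag at (368,228). The side view shows the rail from (262,225) to (380,290) and the upright flag at (358,243). Next I'll enlarge both and lay a rectified desk grid over the top view.

```bash
cat > h.py <<'E'
import numpy as np,cv2
from station import robot
def cam(n):
    c=robot.calibration(n);R=cv2.Rodrigues(c['rvec'])[0];return c['camera_matrix'],R,c['tvec'].ravel()
def ray(n,uv):
    K,R,t=cam(n);d=R.T@np.linalg.inv(K)@np.array([*uv,1.]);return -R.T@t,d/np.linalg.norm(d)
def on_z(n,uv,z):
    o,d=ray(n,uv);return o+d*(z-o[2])/d[2]
def proj(n,P):
    c=robot.calibration(n);return cv2.projectPoints(np.float64(P).reshape(-1,3),c['rvec'],c['tvec'],c['camera_matrix'],None)[0].reshape(-1,2)
E
python3 - <<'E'
from h import *
a=cv2.imread('pics/top0.png');b=cv2.imread('pics/side0.png')
A=cv2.resize(a[205:285,250:410],None,fx=5,fy=5,interpolation=cv2.INTER_CUBIC)[:, :800]
cv2.imwrite('pics/topc.png',A)
B=cv2.resize(b[195:305,250:396],None,fx=5,fy=5,interpolation=cv2.INTER_CUBIC)
cv2.imwrite('pics/sidec.png',B)
for uv in [(262,225),(400,235),(400,270),(262,263)]:print(uv,on_z('top',uv,.01))
E
```

```text
(262, 225) [0.57338224 0.23558663 0.01      ]
(400, 235) [ 0.5434565  -0.11529939  0.01      ]
(400, 270) [ 0.45403117 -0.11264667  0.01      ]
(262, 263) [0.47567252 0.23509804 0.01      ]
```

View pics/topc.png

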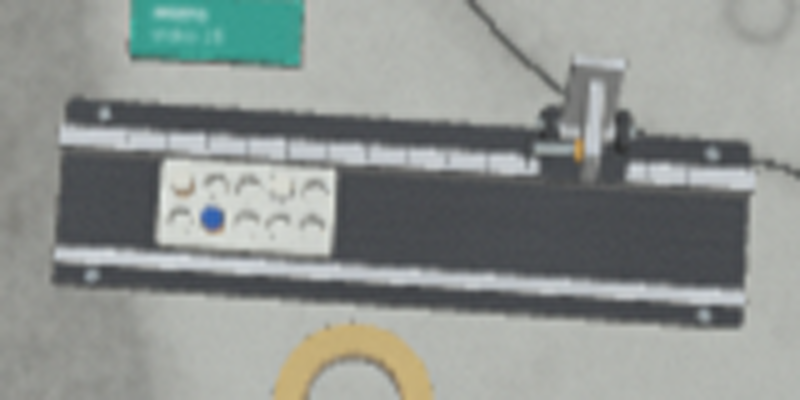

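View pics/sidec.png

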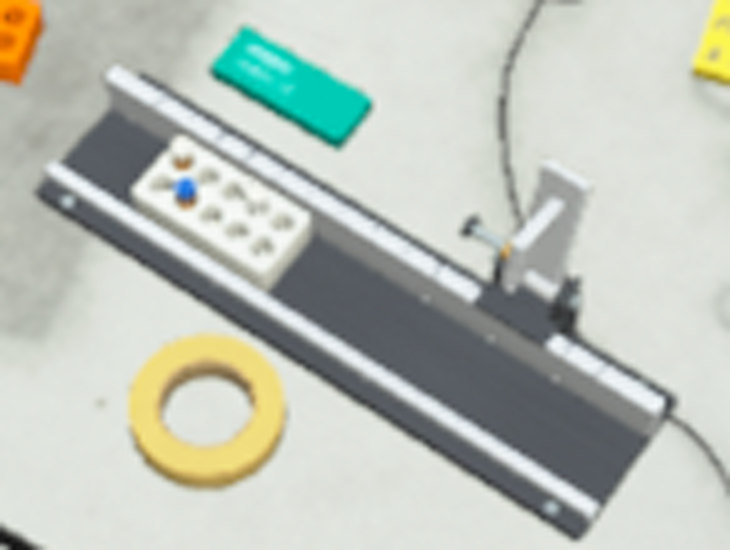

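The crops show these points:
- Top: base-plate corners (68,98), (750,143), (743,327), (53,285). Block corners (163,160), (336,168), (333,256), (157,245). Flag end about (600,63).
- Side: flag end centre about (567,175), screw head about (470,227), orange nut at (507,252).

```bash
python3 - <<'E'
from h import *
T=lambda x,y:(250+(x+.5)/5-.5,205+(y+.5)/5-.5)
S=lambda x,y:(250+(x+.5)/5-.5,195+(y+.5)/5-.5)
c=np.array([on_z('top',T(*p),.01) for p in [(68,98),(750,143),(743,327),(53,285)]])
o=c.mean(0); yv=(c[0]+c[3]-c[1]-c[2])/2; L=np.linalg.norm(yv); yv/=L; xv=np.array([yv[1],-yv[0],0])
print('origin',o,'L',L,'W',np.linalg.norm(c[0]+c[1]-c[2]-c[3])/2,'yaw',np.degrees(np.arctan2(-yv[0],yv[1])))
cs=np.array([on_z('side',S(*p),.01) for p in [(38,192),(580,538)]]);
loc=lambda p:np.round([(p-o)@xv,(p-o)@yv,p[2]],4)
print('side near corners',[loc(p) for p in cs],'expect x -.048 y +-.175')
print('block top:',[loc(on_z('top',T(*p),.032)) for p in [(163,160),(336,168),(333,256),(157,245)]])
print('block side top:',[loc(on_z('side',S(*p),.032)) for p in [(182,137),(312,213),(268,280),(133,195)]])
def tri(pt,ps):
    a,d=ray('top',T(*pt));b,e=ray('side',S(*ps))
    s=np.linalg.lstsq(np.c_[d,-e],b-a,rcond=None)[0];p,q=a+d*s[0],b+e*s[1]
    return loc((p+q)/2),round(np.linalg.norm(p-q)*1e3,1)
print('flag end',tri((600,63),(567,175)));print('head',tri((537,150),(470,227)));print('nut',tri((580,150),(507,252)))
print('fence top ends',[loc(on_z('top',T(*p),.04)) for p in[(60,135),(752,180)]])
E
```

```text
origin [0.51422638 0.06241507 0.01      ] L 0.3483623420291881 W 0.09531875860635258 yaw -4.32331940269098
side near corners [array([-0.0488,  0.1692,  0.01  ]), array([-0.0495, -0.1778,  0.01  ])] expect x -.048 y +-.175
block top: [array([0.0156, 0.1216, 0.032 ]), array([0.0171, 0.0347, 0.032 ]), array([-0.0274,  0.0333,  0.032 ]), array([-0.0275,  0.1213,  0.032 ])]
block side top: [array([0.0139, 0.1175, 0.032 ]), array([0.0157, 0.0329, 0.032 ]), array([-0.0303,  0.028 ,  0.032 ]), array([-0.0301,  0.1166,  0.032 ])]
flag end (array([ 0.0592, -0.089 ,  0.127 ]), np.float64(0.3))
head (array([ 0.0186, -0.0618,  0.1072]), np.float64(1.5))
nut (array([ 0.0211, -0.0825,  0.1   ]), np.float64(1.9))
fence top ends [array([0.0236, 0.1732, 0.04  ]), array([ 0.0229, -0.1724,  0.04  ])]
```

Call:
{"fn": "carry_out", "kwargs": {"steps": [[[0.386,-0.622,0,15,0],[0.386,-0.622,0,15,0],[0.386,-0.622,0,15,0],[0.386,-0.622,0,15,0],[0.386,-0.622,0,15,0]]]}}

```text
time_s: 0.6
ee_pos: [0.3374, 0.3764, 0.2559]
tool_rot: [-0.114, -3.139, 0.001]
force: [0.3, -0.3, -0.4]
opening: 0.0124
grip_force: 0.0
```

Call:
{"fn": "carry_out", "kwargs": {"steps": [[[0.254,-0.409,0,0,0],[0.254,-0.409,0,0,0],[0.254,-0.409,0,0,0],[0.254,-0.409,0,0,0],[0.254,-0.409,0,0,0]]]}}

```text
time_s: 1.1
ee_pos: [0.4693, 0.1639, 0.2561]
tool_rot: [-0.115, -3.139, -0.0]
force: [0.6, 1.0, -0.3]
opening: -0.0001
grip_force: 0.0
```

Call:
{"fn": "carry_out", "kwargs": {"steps": [[[0.122,-0.196,0,0,0],[0.122,-0.196,0,0,0],[0.122,-0.196,0,0,0],[0.122,-0.196,0,0,0],[0.122,-0.196,0,0,0]]]}}

```text
time_s: 1.6
ee_pos: [0.5919, -0.0335, 0.2557]
tool_rot: [-0.118, -3.139, 0.001]
force: [0.3, 0.3, 0.6]
opening: -0.0002
grip_force: 0.0
```

```bash
python3 - <<'E'
from h import *
print(robot.state()['ee_pos'])
a=robot.get_image('top');b=robot.get_image('side');w=robot.get_image('wrist')
A=cv2.resize(b[190:310,250:410],None,fx=2.5,fy=2.5,interpolation=cv2.INTER_CUBIC)
cv2.imwrite('pics/m1.png',np.hstack([A,cv2.resize(w,(400,300))]))
E
```

```text
[ 0.59185199 -0.03348317  0.25571297]
```

View pics/m1.png

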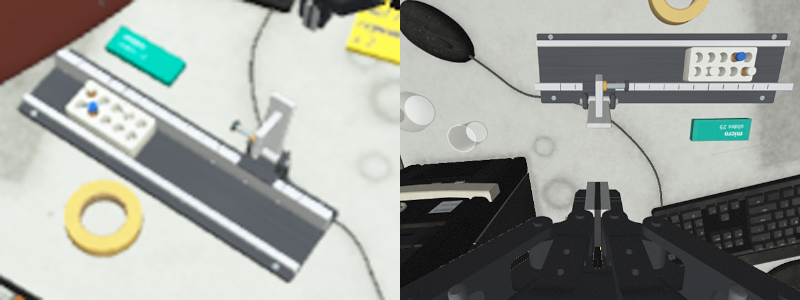

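The side crop shows the flag still upright, its end at about (280,97). The wrist view shows the flag end at about (597,125), aligned with the closed fingers at (597,185). I'll check the flag's position with the wrist camera before lowering.

```bash
cat >> h.py <<'E'
def wray(uv):
    c=robot.calibration('wrist');s=robot.state();R=cv2.Rodrigues(np.array(s['tool_rot']))[0];T=c['T_tool_cam']
    d=R@T[:3,:3]@np.linalg.inv(c['camera_matrix'])@np.array([*uv,1.]);return R@T[:3,3]+s['ee_pos'],d
def wz(uv,z):
    o,d=wray(uv);return o+d*(z-o[2])/d[2]
O=np.array([.5085,.0628]);XV=np.array([.9972,-.0754]);YV=np.array([.0754,.9972])
def loc(p): q=np.array(p[:2])-O;return np.round([q@XV,q@YV,p[2]],4)
E
python3 - <<'E'
from h import *
w=lambda x,y:((x-400)*1.6,y*1.6)
print('flag end',loc(wz(w(598,126),.132)),'head',loc(wz(w(628,85),.107)),'base corners',[loc(wz(w(*p),.01)) for p in[(538,34),(541,103)]])
print('block',[loc(wz(w(*p),.032)) for p in[(686,46),(756,48),(753,82),(684,79)]],'bracket y',[loc(wz(w(*p),.06)) for p in[(580,100),(616,102)]], 'fingertip', loc(robot.state()['ee_pos']))
E
```

```text
flag end [ 0.0619 -0.0867  0.132 ] head [ 0.0222 -0.0546  0.107 ] base corners [array([-0.0432, -0.1693,  0.01  ]), array([ 0.0508, -0.1715,  0.01  ])]
block [array([-0.0254,  0.0293,  0.032 ]), array([-0.023 ,  0.1219,  0.032 ]), array([0.0201, 0.126 , 0.032 ]), array([0.0162, 0.031 , 0.032 ])] bracket y [array([ 0.042 , -0.1096,  0.06  ]), array([ 0.0445, -0.0633,  0.06  ])] fingertip [ 0.0894 -0.0882  0.2554]
```

Call:
{"fn": "carry_out", "kwargs": {"steps": [[[0,0,-0.05,0,0],[0,0,-0.1,0,0],[0,0,-0.118,0,0],[0,0,-0.118,0,0]]]}}

```text
time_s: 2.15
ee_pos: [0.5871, -0.0281, 0.1338]
tool_rot: [-0.112, -3.131, -0.003]
force: [-0.3, -0.4, -0.2]
opening: 0.0002
grip_force: 0.0
```

Call:
{"fn": "carry_out", "kwargs": {"steps": [[[-0.01,0.001,0,0,0],[-0.02,0.0015,0,0,0],[-0.03,0.002,0,0,0],[-0.039,0.003,0,0,0],[-0.047,0.0035,0,0,0]]]}}

```text
time_s: 2.65
ee_pos: [0.5436, -0.0267, 0.1394]
tool_rot: [0.115, 3.137, -0.001]
force: [2.0, -1.8, -0.6]
opening: -0.0005
grip_force: 0.9
```

Call:
{"fn": "carry_out", "kwargs": {"steps": [[[-0.009,0.0005,-0.003,0,0],[-0.017,0.001,-0.006,0,0],[-0.024,0.002,-0.012,0,0],[-0.031,0.0025,-0.018,0,0],[-0.031,0.0025,-0.018,0,0]]]}}

```text
time_s: 3.15
ee_pos: [0.5108, -0.0239, 0.1185]
tool_rot: [-0.115, -3.136, -0.001]
force: [0.1, 0.7, -0.9]
opening: -0.0
grip_force: 0.0
```

Call:
{"fn": "carry_out", "kwargs": {"steps": [[[-0.003,0,-0.005,0,0],[-0.006,0.0005,-0.01,0,0],[-0.01,0.001,-0.0155,0,0],[-0.01,0.001,-0.0155,0,0]]]}}

```text
time_s: 3.55
ee_pos: [0.5018, -0.0229, 0.1036]
tool_rot: [-0.115, -3.138, -0.001]
force: [-1.2, -0.0, -0.3]
opening: -0.0002
grip_force: 0.0
```

```bash
python3 - <<'E'
from h import *
s=robot.state();print(s['ee_pos'],s['force'])
b=robot.get_image('side');w=robot.get_image('wrist')
A=cv2.resize(b[190:310,270:430],None,fx=2.5,fy=2.5,interpolation=cv2.INTER_CUBIC)
cv2.imwrite('pics/m2.png',np.hstack([A,cv2.resize(w,(400,300))]))
E
```

```text
[ 0.50179939 -0.02291557  0.10362364] [-1.17363351 -0.0256791  -0.31966865]
```

View pics/m2.png

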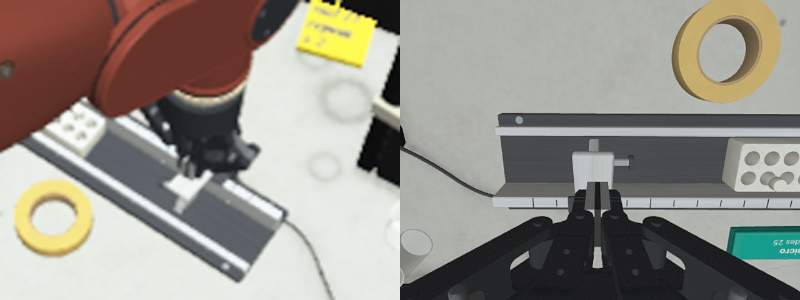

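The flag is folded well over the channel. In the wrist view the bar is at (593,165) and the screw head at (632,161). Next I'll press it the rest of the way.

Call:
{"fn": "carry_out", "kwargs": {"steps": [[[-0.002,0,-0.005,0,0],[-0.004,0,-0.01,0,0],[-0.005,0,-0.015,0,0],[-0.005,0,-0.018,0,0]]]}}

```text
time_s: 4.05
ee_pos: [0.4975, -0.0231, 0.0862]
tool_rot: [-0.115, -3.139, -0.0]
force: [0.4, 0.8, 2.2]
opening: -0.0001
grip_force: 0.9
```

Call:
{"fn": "carry_out", "kwargs": {"steps": [[[0,0,-0.001,0,0],[0,0,-0.002,0,0]]]}}

```text
time_s: 4.25
ee_pos: [0.4974, -0.023, 0.0845]
tool_rot: [-0.114, -3.138, -0.0]
force: [-1.2, 0.1, 1.1]
opening: -0.0003
grip_force: 0.8
```

Call:
{"fn": "carry_out", "kwargs": {"steps": [[[0,0,-0.001,0,0],[0,0,-0.0015,0,0]]]}}

```text
time_s: 4.45
ee_pos: [0.4976, -0.0231, 0.0831]
tool_rot: [-0.115, -3.139, 0.0]
force: [-1.1, 0.9, 1.1]
opening: 0.0002
grip_force: 0.8
```

Call:
{"fn": "carry_out", "kwargs": {"steps": [[[0,0,-0.0005,0,0],[0,0,-0.001,0,0]]]}}

```text
time_s: 4.65
ee_pos: [0.4978, -0.0232, 0.0823]
tool_rot: [-0.115, -3.139, 0.0]
force: [-1.8, 0.5, 1.7]
opening: -0.0001
grip_force: 0.8
```

Call:
{"fn": "carry_out", "kwargs": {"steps": [[[0,0,-0.0005,0,0],[0,0,-0.001,0,0]]]}}

```text
time_s: 4.85
ee_pos: [0.4979, -0.0232, 0.0819]
tool_rot: [-0.115, -3.139, 0.0]
force: [-5.2, 0.4, 11.0]
opening: 0.0001
grip_force: 5.2
```

The end stop is felt at the expected height (TCP z 0.082). I'll hold briefly, then lift.

Call:
{"fn": "carry_out", "kwargs": {"steps": [[[0,0,0,0,0],[0,0,0,0,0],[0,0,0,0,0]]]}}

```text
time_s: 5.15
ee_pos: [0.4979, -0.0232, 0.0819]
tool_rot: [-0.114, -3.139, 0.0]
force: [-3.5, -0.2, 7.3]
opening: -0.0001
grip_force: 3.6
```

Call:
{"fn": "carry_out", "kwargs": {"steps": [[[0,0,0.03,0,0],[0,0,0.08,0,0],[-0.04,0.04,0.08,0,0],[-0.05,0.08,0.08,0,0],[-0.05,0.09,0.08,0,0]]]}}

```text
time_s: 5.65
ee_pos: [0.4462, 0.0697, 0.1614]
tool_rot: [0.111, 3.14, 0.002]
force: [-0.5, -0.6, -0.6]
opening: 0.0
grip_force: 0.0
```

```bash
python3 - <<'E'
from h import *
s=robot.state();print(s['ee_pos'],s['force'])
w=robot.get_image('wrist');cv2.imwrite('pics/m3.png',w)
E
```

```text
[0.44615211 0.06966924 0.16135666] [-0.53035927 -0.63364923 -0.62466542]
```

View pics/m3.png

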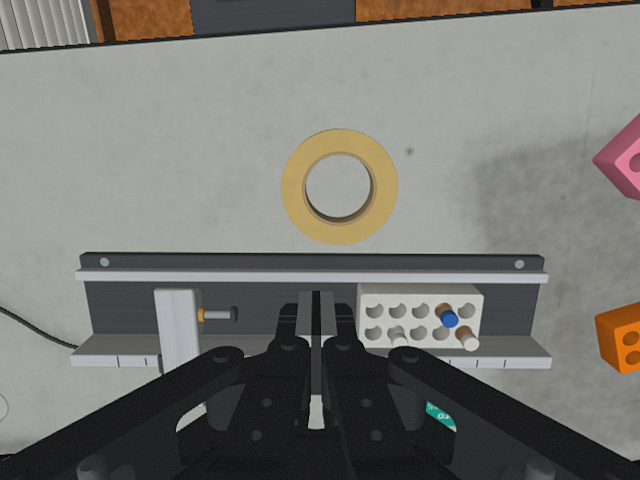

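Flag is down level. Screw head ends at about (238,314), the block's top runs from column 357 (front) to 483 (rear), and its vials are standing.

```bash
python3 - <<'E'
from h import *
for n,uv,z in[('head',(238,314),.027),('head z.02',(238,314),.02),('blockF',(358,315),.032),('rear1',(484,292),.032),('rear2',(481,349),.032),('lip',(310,279),.018),('lip end L',(76,274),.018),('lip end R',(548,276),.018),('fence front',(548,352),.04)]:print(n,loc(wz(uv,z)),wz(uv,z).round(4))
E
```

```text
head [-0.0033 -0.0533  0.027 ] [0.5012 0.0099 0.027 ]
head z.02 [ 0.0004 -0.0549  0.02  ] [0.5048 0.0081 0.02  ]
blockF [-0.0056  0.0336  0.032 ] [0.5054 0.0967 0.032 ]
rear1 [-0.0241  0.1214  0.032 ] [0.4936 0.1856 0.032 ]
rear2 [0.0217 0.1254 0.032 ] [0.5396 0.1862 0.032 ]
lip [-0.0273 -0.001   0.018 ] [0.4812 0.0639 0.018 ]
lip end L [-0.0303 -0.1718  0.018 ] [ 0.4654 -0.1062  0.018 ]
lip end R [-0.0307  0.1734  0.018 ] [0.4909 0.238  0.018 ]
fence front [0.0188 0.1696 0.04  ] [0.54   0.2305 0.04  ]
```

Call:
{"fn": "carry_out", "kwargs": {"steps": [[[0.073,0.141,0,-43,0],[0.073,0.141,0,-43,0],[0.073,0.141,0,-43,0],[0.073,0.141,0,-43,0],[0.073,0.141,0,-43,0]]]}}

```text
time_s: 6.2
ee_pos: [0.5228, 0.2095, 0.1609]
tool_rot: [1.219, 2.894, 0.001]
force: [-0.8, -0.6, 0.2]
opening: -0.0004
grip_force: 0.0
```

Call:
{"fn": "carry_out", "kwargs": {"steps": [[[0,0,0,-42,0],[0,0,0,-42,0],[0,0,0,-42,0],[0,0,0,-42,0],[0,0,0,-42,0]]]}}

```text
time_s: 6.7
ee_pos: [0.5218, 0.2069, 0.1608]
tool_rot: [2.179, 2.263, -0.0]
force: [0.8, 0.6, 0.1]
opening: -0.0002
grip_force: 0.0
```

Call:
{"fn": "carry_out", "kwargs": {"steps": [[[0,0,0,-5,0],[0,0,0,-5,0],[0,0,0,-5,0]]]}}

```text
time_s: 7.0
ee_pos: [0.5214, 0.2073, 0.1609]
tool_rot: [2.267, 2.175, -0.0]
force: [0.3, -0.6, -0.5]
opening: 0.0002
grip_force: 0.0
```

Call:
{"fn": "carry_out", "kwargs": {"steps": [[[-0.002,0.005,-0.04,-2,0],[-0.002,0.005,-0.08,-2,0],[-0.002,0.005,-0.08,-2,0]]]}}

```text
time_s: 7.3
ee_pos: [0.5144, 0.2114, 0.0754]
tool_rot: [-2.301, -2.132, 0.016]
force: [-1.5, -0.8, -1.0]
opening: -0.0
grip_force: 0.0
```

```bash
python3 - <<'E'
from h import *
s=robot.state();print(s['ee_pos'],loc(s['ee_pos']),s['tool_rot'],s['force'])
a=robot.get_image('top');b=robot.get_image('side')
A=cv2.resize(b[190:310,230:390],None,fx=2.5,fy=2.5,interpolation=cv2.INTER_CUBIC)
B=cv2.resize(a[190:310,240:400],None,fx=2.5,fy=2.5,interpolation=cv2.INTER_CUBIC)
cv2.imwrite('pics/m4.png',np.hstack([A,B]))
E
```

```text
[0.51436674 0.2114142  0.07543322] [-0.0054  0.1486  0.0754] [-2.30060124 -2.13159632  0.01565712] [-1.45467802 -0.79399935 -1.0035558 ]
```

View pics/m4.png

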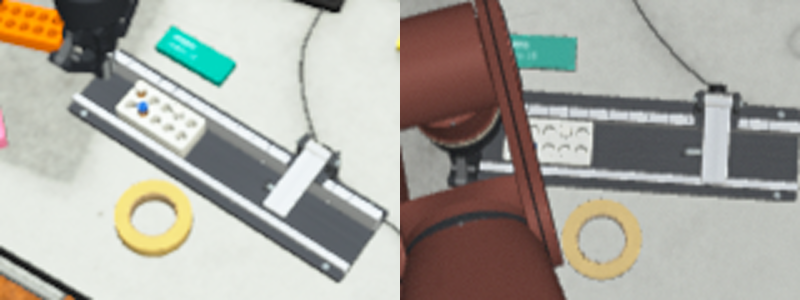

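The flag spans the channel at about (300,180) in the left crop, and the fingers are just behind the block's rear at (110,70). I'll lower them now.

Call:
{"fn": "carry_out", "kwargs": {"steps": [[[0,0,0,0,0],[0,0,-0.012,0,0],[0,0,-0.025,0,0],[0,0,-0.037,0,0],[0,0,-0.037,0,0]]]}}

```text
time_s: 7.9
ee_pos: [0.517, 0.2123, 0.0418]
tool_rot: [-2.305, -2.132, 0.006]
force: [0.3, -0.9, -0.7]
opening: 0.0
grip_force: 0.0
```

Call:
{"fn": "carry_out", "kwargs": {"steps": [[[-0.0004,-0.005,0,0,0],[-0.0007,-0.01,0,0,0],[-0.001,-0.014,0,0,0],[-0.0015,-0.02,0,0,0],[-0.002,-0.026,0,0,0]]]}}

```text
time_s: 8.4
ee_pos: [0.5172, 0.1865, 0.0448]
tool_rot: [2.306, 2.133, 0.002]
force: [0.2, 1.4, 0.7]
opening: -0.0002
grip_force: 0.7
```

Call:
{"fn": "carry_out", "kwargs": {"steps": [[[-0.0005,-0.007,0,0,0],[-0.001,-0.014,0,0,0],[-0.0016,-0.021,0,0,0],[-0.002,-0.027,0,0,0],[-0.0023,-0.031,0,0,0]]]}}

```text
time_s: 8.9
ee_pos: [0.5145, 0.1552, 0.0443]
tool_rot: [-2.307, -2.132, 0.0]
force: [0.9, 0.6, 0.7]
opening: -0.0001
grip_force: 0.6
```

Call:
{"fn": "carry_out", "kwargs": {"steps": [[[-0.0004,-0.006,0,0,0],[-0.0008,-0.011,0,0,0],[-0.0012,-0.016,0,0,0],[-0.0015,-0.02,0,0,0],[-0.0018,-0.023,0,0,0]]]}}

```text
time_s: 9.4
ee_pos: [0.5127, 0.1325, 0.0443]
tool_rot: [-2.307, -2.133, 0.0]
force: [-0.7, 1.9, 0.4]
opening: -0.0002
grip_force: 0.6
```

```bash
python3 - <<'E'
from h import *
s=robot.state();print(loc(s['ee_pos']),s['force'])
a=robot.get_image('top');b=robot.get_image('side')
A=cv2.resize(b[200:300,265:398],None,fx=3,fy=3,interpolation=cv2.INTER_CUBIC)
B=cv2.resize(a[200:300,270:403],None,fx=3,fy=3,interpolation=cv2.INTER_CUBIC)
cv2.imwrite('pics/m5.png',np.hstack([A,B]))
E
```

```text
[-0.0011  0.0698  0.0443] [-0.65258025  1.91906649  0.41327975]
```

View pics/m5.png

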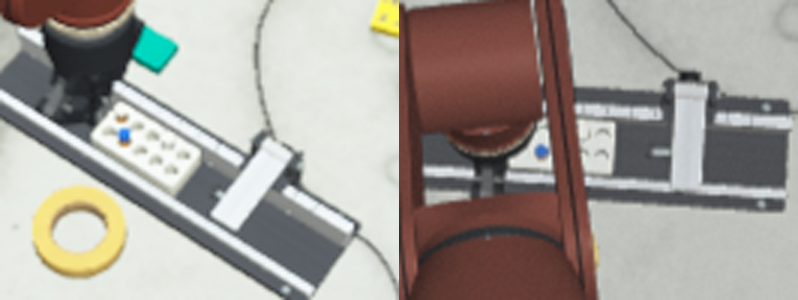

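The block is upright with its vials in. In the right crop its front is at column 615 and the screw head at about 655, a gap of about 25 mm. I'll advance 18 mm, then use the last look to gauge what remains.

Call:
{"fn": "carry_out", "kwargs": {"steps": [[[-0.0003,-0.004,-0.0005,0,0],[-0.0006,-0.008,-0.001,0,0],[-0.0009,-0.012,-0.0015,0,0],[-0.0012,-0.0155,-0.0015,0,0],[-0.0014,-0.018,-0.0015,0,0]]]}}

```text
time_s: 10.0
ee_pos: [0.5112, 0.1145, 0.0427]
tool_rot: [-2.307, -2.133, 0.0]
force: [-0.6, 2.0, 0.6]
opening: -0.0004
grip_force: 0.5
```

```bash
python3 - <<'E'
from h import *
s=robot.state();print(loc(s['ee_pos']),s['force'])
a=robot.get_image('top');b=robot.get_image('side')
A=cv2.resize(b[225:285,310:363],None,fx=7.5,fy=7.5,interpolation=cv2.INTER_CUBIC)
B=cv2.resize(a[220:280,325:378],None,fx=7.5,fy=7.5,interpolation=cv2.INTER_CUBIC)
cv2.imwrite('pics/m6.png',np.hstack([A,B]))
E
```

```text
[-0.0012  0.0517  0.0427] [-0.63419652  1.95256387  0.59679438]
```

View pics/m6.png

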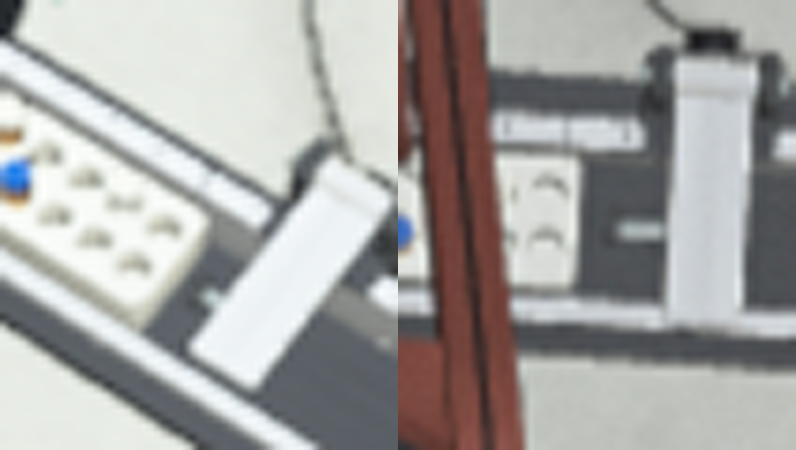

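The right crop shows the block front at column 580 and the screw head end at 616. In the left crop, the front-bottom edge runs along (175,310) and the head is at about (205,297). Converting these to a gap.

```bash
python3 - <<'E'
from h import *
T=lambda x,y:(325+(x-398+.5)/7.5-.5,220+(y+.5)/7.5-.5)
S=lambda x,y:(310+(x+.5)/7.5-.5,225+(y+.5)/7.5-.5)
print('T front',loc(on_z('top',T(580,225),.032)),'head',[loc(on_z('top',T(616,230),z)) for z in(.022,.026)])
print('S front',loc(on_z('side',S(173,272),.032)),loc(on_z('side',S(208,222),.032)),loc(on_z('side',S(140,328),.032)),'head',[loc(on_z('side',S(202,294),z)) for z in(.022,.026)])
E
```

```text
T front [-0.0008 -0.0469  0.032 ] head [array([-0.0002, -0.0593,  0.022 ]), array([-0.0008, -0.0592,  0.026 ])]
S front [-0.0052 -0.0511  0.032 ] [ 0.0178 -0.05    0.032 ] [-0.0293 -0.0541  0.032 ] head [array([-0.002 , -0.0613,  0.022 ]), array([-0.0038, -0.0624,  0.026 ])]
```

Call:
{"fn": "carry_out", "kwargs": {"steps": [[[-0.0001,-0.0015,0,0,0],[-0.0002,-0.003,0,0,0],[-0.0003,-0.0045,0,0,0],[-0.0005,-0.006,0,0,0],[-0.0005,-0.006,0,0,0]]]}}

```text
time_s: 10.6
ee_pos: [0.5108, 0.1086, 0.0428]
tool_rot: [2.307, 2.133, -0.0]
force: [-0.3, 0.5, -0.5]
opening: -0.0001
grip_force: 0.0
```

Call:
{"fn": "carry_out", "kwargs": {"steps": [[[0,-0.0005,0,0,0],[-0.0001,-0.001,0,0,0],[-0.0001,-0.001,0,0,0]]]}}

```text
time_s: 10.9
ee_pos: [0.5108, 0.1078, 0.0428]
tool_rot: [2.306, 2.133, -0.0]
force: [-0.3, 0.2, -0.8]
opening: 0.0
grip_force: 0.2
```

Call:
{"fn": "carry_out", "kwargs": {"steps": [[[0,-0.0005,0,0,0],[-0.0001,-0.001,0,0,0],[-0.0001,-0.001,0,0,0]]]}}

```text
time_s: 11.2
ee_pos: [0.5107, 0.1068, 0.0428]
tool_rot: [2.306, 2.133, -0.0]
force: [-0.4, 0.7, -0.5]
opening: 0.0001
grip_force: 0.3
```

Call:
{"fn": "carry_out", "kwargs": {"steps": [[[0,-0.0004,0,0,0],[0,-0.0008,0,0,0]]]}}

```text
time_s: 11.4
ee_pos: [0.5107, 0.1061, 0.0428]
tool_rot: [-2.306, -2.133, -0.0]
force: [-0.0, 1.3, -0.6]
opening: 0.0
grip_force: 0.4
```

Free sliding so far, with friction of about 1 N. I'll keep to small steps.

Call:
{"fn": "carry_out", "kwargs": {"steps": [[[0,-0.0003,0,0,0],[0,-0.0006,0,0,0]]]}}

```text
time_s: 11.6
ee_pos: [0.5107, 0.1054, 0.0428]
tool_rot: [-2.306, -2.133, -0.0]
force: [0.3, 1.4, 0.0]
opening: -0.0
grip_force: 0.4
```

Call:
{"fn": "carry_out", "kwargs": {"steps": [[[0,-0.0003,0,0,0],[0,-0.0005,0,0,0]]]}}

```text
time_s: 11.8
ee_pos: [0.5107, 0.1049, 0.0428]
tool_rot: [2.306, 2.133, -0.0]
force: [1.0, 1.0, 0.5]
opening: 0.0002
grip_force: 0.4
```

Call:
{"fn": "carry_out", "kwargs": {"steps": [[[0,-0.0003,0,0,0],[0,-0.0005,0,0,0]]]}}

```text
time_s: 12.0
ee_pos: [0.5107, 0.1045, 0.0428]
tool_rot: [-2.307, -2.133, -0.0]
force: [0.3, 1.8, -0.2]
opening: 0.0003
grip_force: 0.9
```

Call:
{"fn": "carry_out", "kwargs": {"steps": [[[0,-0.0003,0,0,0],[0,-0.0005,0,0,0]]]}}

```text
time_s: 12.2
ee_pos: [0.5107, 0.1044, 0.0428]
tool_rot: [-2.306, -2.132, -0.001]
force: [0.2, 4.8, 0.3]
opening: 0.0001
grip_force: 2.4
```

Contact. I'll go a little further and hold.

Call:
{"fn": "carry_out", "kwargs": {"steps": [[[0,-0.0002,0,0,0],[0,-0.0002,0,0,0]]]}}

```text
time_s: 12.4
ee_pos: [0.5107, 0.1044, 0.0428]
tool_rot: [-2.306, -2.133, -0.001]
force: [0.4, 5.4, -0.7]
opening: 0.0003
grip_force: 2.7
```

Call:
{"fn": "carry_out", "kwargs": {"steps": [[[0,-0.0002,0,0,0],[0,-0.0004,0,0,0],[0,-0.0004,0,0,0]]]}}

```text
time_s: 12.7
ee_pos: [0.5107, 0.1043, 0.0429]
tool_rot: [-2.306, -2.132, -0.002]
force: [-0.2, 6.9, -0.6]
opening: -0.0001
grip_force: 3.5
```

Call:
{"fn": "carry_out", "kwargs": {"steps": [[[0,-0.0002,0,0,0],[0,-0.0002,0,0,0],[0,-0.0002,0,0,0],[0,-0.0002,0,0,0],[0,-0.0002,0,0,0]]]}}

```text
time_s: 13.2
ee_pos: [0.5107, 0.1043, 0.0429]
tool_rot: [-2.306, -2.132, -0.002]
force: [0.5, 7.3, -0.3]
opening: -0.0002
grip_force: 3.8
```

About 6–7 N was held for over 0.5 s. I'll back off slowly, then lift away.

Call:
{"fn": "carry_out", "kwargs": {"steps": [[[0,0.0005,0,0,0],[0,0.001,0,0,0],[0.0002,0.003,0,0,0],[0.0006,0.008,0,0,0],[0.0011,0.015,0,0,0]]]}}

```text
time_s: 13.7
ee_pos: [0.5118, 0.1181, 0.0428]
tool_rot: [2.307, 2.132, -0.001]
force: [0.5, -0.4, -0.3]
opening: 0.0001
grip_force: 0.0
```

Call:
{"fn": "carry_out", "kwargs": {"steps": [[[0.0007,0.01,0,0,0],[0.0007,0.01,0.03,0,0],[0.0007,0.01,0.08,0,0],[0.0007,0.01,0.1,0,0],[0.0007,0.01,0.1,0,0]]]}}

```text
time_s: 14.2
ee_pos: [0.5154, 0.1292, 0.1473]
tool_rot: [2.302, 2.13, 0.01]
force: [0.1, 0.1, 1.0]
opening: 0.0002
grip_force: 0.0
```

```bash
python3 - <<'E'
from h import *
s=robot.state();print(loc(s['ee_pos']),s['force'],s['time_s'])
a=robot.get_image('top')
T=lambda x,y:(325+(x-398+.5)/7.5-.5,220+(y+.5)/7.5-.5)
# row profile along the block's front, at the earlier (untouched) half: bright -> dark edge column
for r in (242,244,247,255): print(r,a[r,335:366].mean(1).astype(int))
print('expected front col', proj('top',[[*(O+XV*-.008+YV*-.058),.032]]))
E
```

```text
[0.0019 0.0667 0.1473] [0.11652056 0.14919059 0.97072391] 14.2
242 [204 200 209 220 221 214 220 220 200 212 219 221 220 221 216 218 221 218
 139  86  83  87  87  87  84  90 139 213 212 208 205]
244 [215 216 177 173 217 194 221 223 223 215 220 215 180 162 152 148 204 218
 130  82  82  83  82  85  81  89 147 208 210 208 205]
247 [220 218 219 220 220 211 191 177 183 212 220 222 217 217 218 219 218 220
 108  77  81  81  83  82  79  94 183 210 209 206 204]
255 [224 220 220 219 218 218 215 218 221 219 218 217 216 215 191 217 221 180
  93  81  83  82  82  82  80 111 211 210 207 205 204]
expected front col [[353.09958462 252.70445953]]
```

The block's front edge sits at column 353.0, where contact predicts 353.1, so it stayed put when the fingers backed off.

```bash
python3 -c "
from station import robot
print(robot.job_done())"
```

```text
the job is handed in; nothing more can be done
None
```

I flipped the stop fully down, then pressed the vial block against its screw head at about 6–7 N for over half a second and left it touching. The job is handed in at about 14 s of the 64 s allowed; it returned no verdict.

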